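Put the hand planes away on their rests

ROBOT

A 6-joint arm with a two-finger parallel gripper is mounted at the origin on the work surface. World frame = base frame: x ahead of the robot, y to its left, z up, the work surface at z = 0. Lengths are in mm, angles in degrees, forces in N, time in s.
With the tool pointing down it reaches from about 300 to 850 mm from the base axis. Payload 4.2 kg.
Tool frame: the origin (TCP) lies at the very end of the fingers, on their centre line; the grasp point (between the pads) lies 19 mm behind it; z points along the fingers, y is the line along which they close (so a half turn about z gives the same grasp; the last joint's range is limited). The gripper opens to 91 mm and grips with 3 to 60 N. Pads are 32 mm wide; open, the fingers measure 118 mm over their backs; the gripper's body (76 mm by 178 mm) begins 60 mm behind the grasp point.
Start: joints at [-68.297, 18.312, 89.639, -0, 72.044, -1.146], TCP at [223.284, -529.894, 213.976] pointing down, gripper open.
Joint ranges: [-177.97, 177.97], [-48.28, 115.42], [12.27, 149.76], [-77.06, 257.06], [2.81, 150.46], [-146.56, 146.56]. Speed limits (degrees/s): [147.25, 147.25, 180, 180, 180, 180].

INTERFACE

Orientations are given as [roll, pitch, yaw] about the fixed x, y, z axes, in that order (R = Rz(yaw) Ry(pitch) Rx(roll)).
In Python, from workcell import env, eyes gives the robot as it stands.
- The arm moves only by the tool send_rows, never from a script. Its argument "targets" is text: rows parted by semicolons, each of 7 numbers parted by spaces: the shift along the tool's x, y, z in m, then the turn, a rotation vector about the tool's x, y, z in degrees, then the opening in per cent of the stroke, from 0 (shut) to 100 (fully open). A call has 1 to 12 rows; each row is the pose to reach, as a shift and turn from the pose commanded when the call began, along the tool's axes at that moment; what a row does not reach only later rows make up. A row lasts 1/12 s, in which the tool goes at most 41.7 mm and 7.16 degrees, less where a joint would pass 70% of its speed; a pose out of reach is approached as far as the arm can. A call with a gripper value outside its range is refused whole. The fingers move at their own pace and stop on an object; "grip_force" is the grip in N (left out, the last holds). Time passes only in rows, so rows that repeat a pose let the fingers close. It gives the time, the measured TCP pose, the force, the opening and the grip force at its end, in the units of the state.
- env.state(): the state, without advancing time (a new reading comes with each control period).
- eyes.grab_frame(name): name is "side" or "top" or "wrist"; returns a dict with "image" (384x512x3 uint8, blue, green, red), "fovy" (degrees; the focal length in pixels is half the picture's height over the tangent of half this angle, whatever the lens; pixels are square), "cx", "cy" (the principal point, pixels), "eye" and "attitude" of the camera in the world. Camera axes: x right, y up, looking along -z (the intrinsics and any distortion apply to the point x, -y, -z); pixel columns grow to the right and rows downward; lengths in mm; the calibration is good to about 2 mm. A picture is of the moment at which its call begins. There is no depth.
- env.job_done(): hands the job in; it is judged then, once.
The state is a dict: "time_s": time; "qpos": joint angles; "qvel": joint speeds; "effort": joint torques, N m; "ee_pos": TCP position; "ee_rot": TCP orientation; "force": force on the tool from outside, world axes, zero at the start; "torque": the same for the moment, N m; "gripper_width": finger opening in mm; "gripper_force": force on a finger pad.
Only numpy, scipy, OpenCV 4.12 (cv2) and the standard library are available. Lean on these libraries where they do the work, as an engineer would, in place of code of your own. Each camera call takes 0.05 s, during which the arm holds its last target. There are 200 camera calls.

TASK

Put the four small wooden planes away, each on the rest made for its length: sole down, lying flat, centred and square on the board between the two end cleats. Either end may face either way. Do not tip a plane over, and leave the unfinished blank (no iron in it) and the brass ferrule where they are.

Things in the scene. Friction and masses are not known exactly. Their poses are not given: they have to be found in the camera images.
- plane_70_mid (a point): the shortest of four small wooden hand planes, loose, on its sole: a straight brown block 70 mm long, 40 mm wide, 42 mm high, a steel iron and pale wedge standing up from its middle to 60 mm above the sole; 0.1 to 0.4 kg. Gripped across its width. The point: centre of the block, 21 mm above the sole; x along its length towards the toe, z up from the sole
- plane_95_mid (a point): the second shortest of four small wooden hand planes, loose, on its sole: a straight brown block 95 mm long, 40 mm wide, 42 mm high, a steel iron and pale wedge standing up from its middle to 60 mm above the sole; 0.1 to 0.4 kg. Gripped across its width. The point: centre of the block, 21 mm above the sole; x along its length towards the toe, z up from the sole
- plane_120_mid (a point): the second longest of four small wooden hand planes, loose, on its sole: a straight brown block 120 mm long, 40 mm wide, 42 mm high, a steel iron and pale wedge standing up from its middle to 60 mm above the sole; 0.1 to 0.4 kg. Gripped across its width. The point: centre of the block, 21 mm above the sole; x along its length towards the toe, z up from the sole
- plane_145_mid (a point): the longest of four small wooden hand planes, loose, on its sole: a straight brown block 145 mm long, 40 mm wide, 42 mm high, a steel iron and pale wedge standing up from its middle to 60 mm above the sole and a short pale horn at the front, to 67 mm; 0.1 to 0.4 kg. Gripped across its width. The point: centre of the block, 21 mm above the sole; x along its length towards the toe, z up from the sole
- rest_70: the rest for the 70 mm plane (shortest of four), fixed to the bench: a pale plywood board 114 mm long, 64 mm wide, 8 mm thick, with a 12 mm thick cleat across each end, 10 mm above the board; 90 mm between the cleats; long sides open. Origin at the centre of the underside (bench level); x along the length, z up
- rest_95: the rest for the 95 mm plane (second shortest of four), fixed to the bench: a pale plywood board 139 mm long, 64 mm wide, 8 mm thick, with a 12 mm thick cleat across each end, 10 mm above the board; 115 mm between the cleats; long sides open. Origin at the centre of the underside (bench level); x along the length, z up
- rest_120: the rest for the 120 mm plane (second longest of four), fixed to the bench: a pale plywood board 164 mm long, 64 mm wide, 8 mm thick, with a 12 mm thick cleat across each end, 10 mm above the board; 140 mm between the cleats; long sides open. Origin at the centre of the underside (bench level); x along the length, z up
- rest_145: the rest for the 145 mm plane (longest of four), fixed to the bench: a pale plywood board 189 mm long, 64 mm wide, 8 mm thick, with a 12 mm thick cleat across each end, 10 mm above the board; 165 mm between the cleats; long sides open. Origin at the centre of the underside (bench level); x along the length, z up
- blank: an unfinished plane blank, a plain brown wooden block 110 x 40 x 42 mm with no iron or wedge, loose, at the far left as the robot sees it; not to be moved. Origin at the centre of its underside
- ferrule: a short brass tube standing on end among the planes and rests, 32 mm across, 40 mm high, loose; not to be moved. Origin at the centre of its underside
Not all that is in view belongs to the job. Leave any green, pink or red look-alike of the rest_70 alone.

How it is judged (in metres and radians):
At the end, for the whole second after the job is handed in: Every plane lies released and at rest on the rest of its own length: its centre within 12 mm sideways and 13 mm lengthwise of the middle of the board, sole flat on the board (height within 4 mm, tilt under 0.08 rad), its length along the board within 0.15 rad, either way round (x of plane_70_mid in the frame of rest_70 between -0.013 and 0.013 m and y of plane_70_mid in the frame of rest_70 between -0.012 and 0.012 m and z of plane_70_mid in the frame of rest_70 between 0.025 and 0.033 m and angle between the x axis of plane_70_mid and the x axis of rest_70, either way round below 0.15 rad and angle between each of plane_70_mid, plane_95_mid, plane_120_mid, plane_145_mid's own z axis and vertical below 0.08 rad and linear speed of each of plane_70, plane_95, plane_120, plane_145 below 0.02 m/s and angular speed of each of plane_70, plane_95, plane_120, plane_145 below 0.2 rad/s and x of plane_95_mid in the frame of rest_95 between -0.013 and 0.013 m and y of plane_95_mid in the frame of rest_95 between -0.012 and 0.012 m and z of plane_95_mid in the frame of rest_95 between 0.025 and 0.033 m and angle between the x axis of plane_95_mid and the x axis of rest_95, either way round below 0.15 rad and x of plane_120_mid in the frame of rest_120 between -0.013 and 0.013 m and y of plane_120_mid in the frame of rest_120 between -0.012 and 0.012 m and z of plane_120_mid in the frame of rest_120 between 0.025 and 0.033 m and angle between the x axis of plane_120_mid and the x axis of rest_120, either way round below 0.15 rad and x of plane_145_mid in the frame of rest_145 between -0.013 and 0.013 m and y of plane_145_mid in the frame of rest_145 between -0.012 and 0.012 m and z of plane_145_mid in the frame of rest_145 between 0.025 and 0.033 m and angle between the x axis of plane_145_mid and the x axis of rest_145, either way round below 0.15 rad); the robot touches nothing.
It fails at once if a plane is tipped over (angle between any of plane_70_mid, plane_95_mid, plane_120_mid, plane_145_mid's own z axis and vertical above 0.7 rad).
It fails at once if the unfinished blank is pushed out of its place (more than 30 mm) (distance of blank from where it was at the start of the episode above 0.03 m).
It fails at once if the brass ferrule is pushed out of its place (more than 30 mm) (distance of ferrule from where it was at the start of the episode above 0.03 m).
It also fails if it takes over 112 s, if anything falls off the work surface, if the arm or the gripper's body presses on something with over 40 N, if the wrist force passes 120 N, or if a joint passes its speed limit or range.

## Working session

There is one attempt and no reset: what is moved stays moved. The work goes in short steps, Python scripts to look and compute and a tool call to move; the robot and the scene stay as the last step left them, time stands still between calls to the robot, and variables do not carry over. Pictures are saved under pics/ and viewed, at most 14 in all, crops included, and the job is handed in when it is done.

Besides the shell and the picture viewer there is one more tool, called after "Emit:" by a JSON object that holds its "name" and its "arguments". send_rows: Moves the arm, as the interface text tells. Its arguments: {"type":"object","properties":{"targets":{"type":"string"},"grip_force":{"type":"number"}},"required":["targets"]}

```bash
mkdir -p pics; ls; python3 - <<'E'
from workcell import env, eyes
import cv2
for n in ["top","side"]:
    f=eyes.grab_frame(n); cv2.imwrite(f"pics/{n}0.png",f["image"])
    print(n,{k:v for k,v in f.items() if k!="image"})
s=env.state(); print(s["time_s"],s["ee_pos"],s["ee_rot"],s["gripper_width"])
E
```

```text
pics
top {'fovy': 55.93670582827608, 'cx': 257.71734253004746, 'cy': 191.59413976506067, 'eye': array([325.92740958,  13.44046086, 905.30254648]), 'attitude': array([ 12.22355124,  -0.24372537, -87.09408816])}
side {'fovy': 43.256498710726376, 'cx': 252.50344240871704, 'cy': 186.4934259906624, 'eye': array([ 12.25113237, 797.08633321, 733.15348307]), 'attitude': array([  53.60780631,    1.0136731 , -147.84596748])}
0.1 [ 223.10666652 -529.45663444  213.22407706] [-1.79910538e+02 -6.49760013e-04  2.28475072e+01] 90.95277900944963
```

View pics/top0.png

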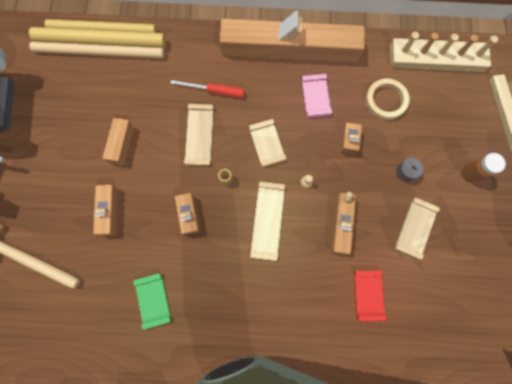

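View pics/side0.png

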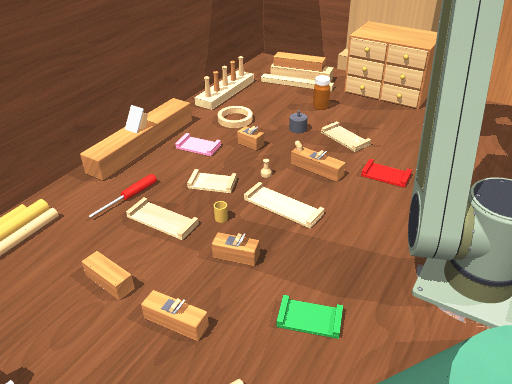

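The top view shows the rests at about pixels (199,135), (268,143), (268,221) and (417,229), and the planes at (104,210), (186,214), (345,224) and (353,138). The blank is at (117,140) and the ferrule at (225,176). I'll fit projected box silhouettes to get their poses.

```bash
cat > h.py <<'E'
import numpy as np, cv2
from scipy.spatial.transform import Rotation as Ro
from scipy.optimize import minimize
def proj(f,P):
    R=Ro.from_euler('xyz',f["attitude"],degrees=True).as_matrix()
    c=(np.asarray(P,float)-f["eye"])@R
    h=f["image"].shape[0]; F=h/2/np.tan(np.radians(f["fovy"])/2)
    return np.c_[f["cx"]+F*c[:,0]/-c[:,2], f["cy"]-F*c[:,1]/-c[:,2]]
def unproj(f,uv,z):
    R=Ro.from_euler('xyz',f["attitude"],degrees=True).as_matrix()
    h=f["image"].shape[0]; F=h/2/np.tan(np.radians(f["fovy"])/2)
    d=R@np.array([(uv[0]-f["cx"])/F,-(uv[1]-f["cy"])/F,-1]); e=f["eye"]
    return e+d*(z-e[2])/d[2]
def boxes(kind,L):
    if kind=="rest": bs=[(0,L+44,64,0,8),(L/2+16,12,64,0,18),(-L/2-16,12,64,0,18)]
    else: bs=[(0,L,40,0,42)]
    return bs
def sil(f,kind,L,p,z0=0,s=4):
    m=np.zeros((f["image"].shape[0]*s,f["image"].shape[1]*s),np.uint8)
    c,sn=np.cos(p[2]),np.sin(p[2])
    for x0,lx,ly,za,zb in boxes(kind,L):
        P=np.array([[x0+i*lx/2,j*ly/2,z] for i in(-1,1) for j in(-1,1) for z in(za,zb)])
        W=np.c_[p[0]+c*P[:,0]-sn*P[:,1],p[1]+sn*P[:,0]+c*P[:,1],P[:,2]+z0]
        h=cv2.convexHull(((proj(f,W)+.5)*s).astype(np.float32))
        cv2.fillConvexPoly(m,np.round(h).astype(np.int32),255)
    return m
def mask(f,seed,kind):
    """bright/pale region connected to seed"""
    im=f["image"].astype(int); b,g,r=im[...,0],im[...,1],im[...,2]
    m=((r>115)|((g>90)&(r>95))).astype(np.uint8)
    m=cv2.morphologyEx(m,cv2.MORPH_CLOSE,np.ones((5,5)))
    n,l,st,ce=cv2.connectedComponentsWithStats(m)
    d=[np.hypot(*(ce[i]-seed)) if st[i,4]>60 else 1e9 for i in range(n)]; d[0]=1e9
    return (l==np.argmin(d)).astype(np.uint8)*255
def fit(f,m,kind,L,p0,z0=0):
    s=4; M=cv2.resize(m,None,fx=s,fy=s,interpolation=cv2.INTER_NEAREST)>0
    def c(q):
        S=sil(f,kind,L,[q[0],q[1],q[2]/50],z0)>0
        return 1-(S&M).sum()/max((S|M).sum(),1)
    best=None
    for dy in (-.15,.15):
        q0=np.array([p0[0],p0[1],(p0[2]+dy)*50])
        r=minimize(c,q0,method="Nelder-Mead",options=dict(initial_simplex=q0+np.array([[0,0,0],[12,0,0],[0,12,0],[0,0,-np.sign(dy)*12]]),xatol=.1,fatol=1e-4,maxiter=120))
        if best is None or r.fun<best.fun: best=r
    return best.x[0],best.x[1],best.x[2]/50,1-best.fun
def init(f,m,z):
    (c,wh,a)=cv2.minAreaRect(cv2.findNonZero(m)); b=cv2.boxPoints((c,wh,a))
    e=(b[1]-b[0],b[2]-b[1]); e=max(e,key=np.linalg.norm)
    A=unproj(f,np.array(c)-e/2,z);B=unproj(f,np.array(c)+e/2,z); mid=(A+B)/2; d=B-A
    return mid[0],mid[1],np.arctan2(d[1],d[0]),np.linalg.norm(d),min(wh)/max(wh)
E
cat > a.py <<'E'
from h import *
from workcell import env, eyes
f=eyes.grab_frame("top"); o=f["image"].copy()
S={"rest":[(199,135),(268,143),(268,221),(417,229)],"plane":[(104,210),(186,214),(345,224),(353,138),(117,140)]}
def run(k,sd,L=None):
    m=mask(f,sd,k); i=init(f,m,10 if k=="rest" else 30)
    Ls=(70,95,120,145) if sd!=(117,140) else (110,)
    if L is None: L=min(Ls,key=lambda L:abs(i[3]-(L+(44 if k=="rest" else 0))))
    r=fit(f,m,k,L,i)
    cs,_=cv2.findContours(cv2.resize(sil(f,k,L,r),(512,384)),0,2); cv2.drawContours(o,cs,-1,(255,255,0),1)
    print(k,sd,L,"len %.0f"%i[3],"x %.1f y %.1f yaw %.1f iou %.2f"%(r[0],r[1],np.degrees(r[2]),r[3]))
for k in S:
    for sd in S[k]: run(k,sd)
cv2.imwrite("pics/fit0.png",cv2.resize(o[80:290,70:460],None,fx=2,fy=2,interpolation=cv2.INTER_CUBIC))
p=unproj(f,(225,174),40);print("ferrule",p)
print("peg?",unproj(f,(307,181),15))
E
python3 a.py
```

```text
rest (199, 135) 145 len 1295 x 222.7 y 26.2 yaw -136.1 iou 0.01
rest (268, 143) 145 len 1295 x 222.7 y 26.2 yaw -136.1 iou 0.01
rest (268, 221) 145 len 1295 x 222.7 y 26.2 yaw -136.1 iou 0.01
rest (417, 229) 145 len 1295 x 222.7 y 26.2 yaw -136.1 iou 0.01
plane (104, 210) 145 len 1266 x 507.6 y 36.2 yaw -80.4 iou 0.01
plane (186, 214) 145 len 1266 x 507.6 y 36.2 yaw -80.4 iou 0.01
plane (345, 224) 145 len 1266 x 507.6 y 36.2 yaw -80.4 iou 0.01
plane (353, 138) 145 len 1266 x 507.6 y 36.2 yaw -80.4 iou 0.01
plane (117, 140) 110 len 1266 x 526.0 y -6.9 yaw -97.3 iou 0.00
ferrule [553.63022092 102.35264375  40.        ]
peg? [ 552.66550292 -104.0341221    15.        ]
```

View pics/fit0.png

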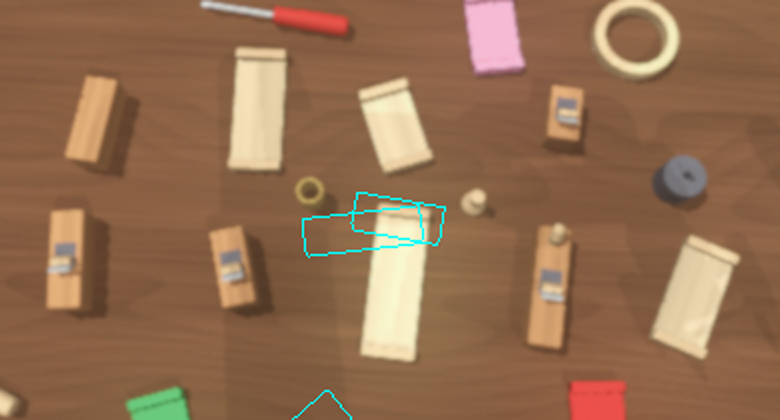

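The crop shows every object clearly, but the colour mask has merged with the bench. I'll check pixel values and fix the threshold.

```bash
python3 - <<'E'
import cv2
im=cv2.imread("pics/top0.png")
for n,(u,v) in dict(bg1=(150,180),bg2=(300,240),bg3=(390,180),bg4=(230,220),rest=(268,221),rest2=(199,135),rest4=(417,232),pl=(104,228),plside=(353,149),pl3=(345,244),pl2=(184,201),iron=(345,222),blank=(117,138),blankside=(108,160)).items(): print(n,im[v,u])
E
```

```text
bg1 [ 67  97 139]
bg2 [ 72 105 141]
bg3 [ 62  88 127]
bg4 [ 61  91 123]
rest [207 248 250]
rest2 [173 213 234]
rest4 [173 212 233]
pl [118 169 221]
plside [ 80 117 162]
pl3 [107 157 207]
pl2 [113 162 214]
iron [133 171 198]
blank [118 169 221]
blankside [ 63  96 137]
```

```bash
sed -i 's/m=((r>115).*/m=(r>(178 if kind=="plane" else 165)).astype(np.uint8)/; s/bs=\[(0,L,40,0,42)\]/bs=[(0,L,40,41,42)]/; s/i\[3\]-(L+(44/i[3]*.97-(L+(44/' h.py a.py
sed -i 's/fit0/fit1/' a.py; python3 a.py
```

```text
rest (199, 135) 120 len 170 x 668.3 y 183.9 yaw 1.7 iou 0.96
rest (268, 143) 70 len 120 x 654.3 y 2.8 yaw -159.5 iou 0.95
rest (268, 221) 145 len 195 x 448.1 y -7.7 yaw -4.5 iou 0.93
rest (417, 229) 95 len 146 x 449.9 y -381.7 yaw -21.3 iou 0.97
plane (104, 210) 120 len 121 x 451.8 y 392.9 yaw 5.2 iou 0.84
plane (186, 214) 95 len 94 x 453.3 y 192.0 yaw -165.8 iou 0.71
plane (345, 224) 145 len 150 x 450.4 y -192.6 yaw -5.7 iou 0.82
plane (353, 138) 70 len 69 x 671.2 y -211.1 yaw -6.8 iou 0.82
plane (117, 140) 110 len 113 x 630.9 y 385.4 yaw -6.7 iou 0.95
ferrule [553.63022092 102.35264375  40.        ]
peg? [ 552.66550292 -104.0341221    15.        ]
```

View pics/fit1.png

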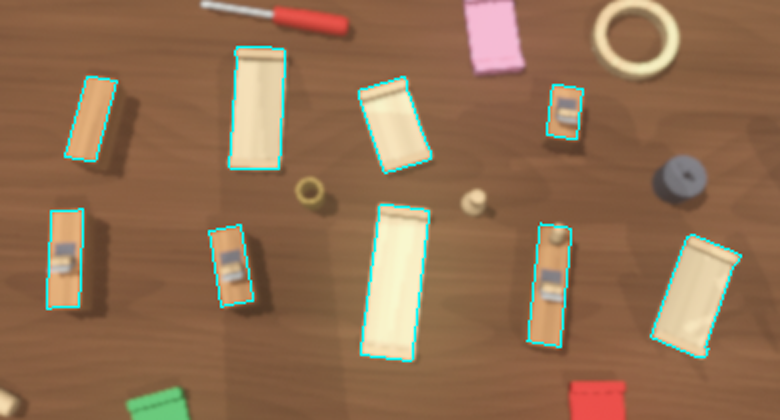

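All nine fits sit on their outlines and the measured lengths match the given sizes. Next I'll compute the shift table for all the moves.

```bash
cat > plan.py <<'E'
import numpy as np
P={70:(671.2,-211.1,-6.8),145:(450.4,-192.6,-5.7),95:(453.3,192,14.2),120:(451.8,392.9,5.2)}
R={70:(654.3,2.8,20.5),145:(448.1,-7.7,-4.5),95:(449.9,-381.7,-21.3),120:(668.3,183.9,1.7)}
c=np.array([223.284,-529.894,213.976]);y=22.849
def to(n,p,z):
    global c,y
    a=np.radians(y);M=np.array([[np.cos(a),np.sin(a),0],[np.sin(a),-np.cos(a),0],[0,0,-1]])
    d=np.round(M.T@(np.array([p[0],p[1],z])-c)); t=round(-(p[2]-y),1)
    c=c+M@d; y-=t
    print(n,"shift",d/1000,"turn",t,"-> ",c.round(1),round(y,1),"q1 %.0f"%np.degrees(np.arctan2(c[1],c[0])))
for k in (70,145,95,120):
    to(f"{k} above",P[k],120);to("down",P[k],8);to("lift",P[k],120);to("over rest",R[k],120);to("place",R[k],17);to("up",R[k],120)
E
python3 plan.py
```

```text
70 above shift [ 0.537 -0.12   0.094] turn 29.6 ->  [ 671.5 -210.8  120. ] -6.8 q1 -17
down shift [-0.     0.     0.112] turn 0.0 ->  [ 671.5 -210.8    8. ] -6.8 q1 -17
lift shift [-0.     0.    -0.112] turn 0.0 ->  [ 671.5 -210.8  120. ] -6.8 q1 -17
over rest shift [-0.042 -0.21  -0.   ] turn -27.3 ->  [654.5   2.7 120. ] 20.5 q1 0
place shift [-0.    -0.     0.103] turn 0.0 ->  [654.5   2.7  17. ] 20.5 q1 0
up shift [-0.    -0.    -0.103] turn 0.0 ->  [654.5   2.7 120. ] 20.5 q1 0
145 above shift [-0.26   0.111 -0.   ] turn 26.2 ->  [ 450.  -192.5  120. ] -5.7 q1 -23
down shift [0.    0.    0.112] turn 0.0 ->  [ 450.  -192.5    8. ] -5.7 q1 -23
lift shift [ 0.     0.    -0.112] turn 0.0 ->  [ 450.  -192.5  120. ] -5.7 q1 -23
over rest shift [-0.02  -0.184 -0.   ] turn -1.2 ->  [448.2  -7.4 120. ] -4.5 q1 -1
place shift [-0.     0.     0.103] turn 0.0 ->  [448.2  -7.4  17. ] -4.5 q1 -1
up shift [-0.     0.    -0.103] turn 0.0 ->  [448.2  -7.4 120. ] -4.5 q1 -1
95 above shift [-0.01  -0.199 -0.   ] turn -18.7 ->  [453.7 191.7 120. ] 14.2 q1 23
down shift [-0.    -0.     0.112] turn 0.0 ->  [453.7 191.7   8. ] 14.2 q1 23
lift shift [-0.    -0.    -0.112] turn 0.0 ->  [453.7 191.7 120. ] 14.2 q1 23
over rest shift [-0.145  0.555 -0.   ] turn 35.5 ->  [ 449.8 -381.9  120. ] -21.3 q1 -40
place shift [ 0.    -0.     0.103] turn 0.0 ->  [ 449.8 -381.9   17. ] -21.3 q1 -40
up shift [ 0.    -0.    -0.103] turn 0.0 ->  [ 449.8 -381.9  120. ] -21.3 q1 -40
120 above shift [-0.279 -0.723 -0.   ] turn -26.5 ->  [451.8 393.1 120. ] 5.2 q1 41
down shift [-0.     0.     0.112] turn 0.0 ->  [451.8 393.1   8. ] 5.2 q1 41
lift shift [-0.     0.    -0.112] turn 0.0 ->  [451.8 393.1 120. ] 5.2 q1 41
over rest shift [ 0.196  0.228 -0.   ] turn 3.5 ->  [667.9 184.  120. ] 1.7 q1 15
place shift [0.    0.    0.103] turn 0.0 ->  [667.9 184.   17. ] 1.7 q1 15
up shift [ 0.     0.    -0.103] turn 0.0 ->  [667.9 184.  120. ] 1.7 q1 15
```

Emit:
{"name": "send_rows", "arguments": {"targets": "0.02 -0.005 0 0 0 0 100;0.05 -0.012 0 0 0 0 100;0.09 -0.02 0 0 0 0 100;0.13 -0.03 0 0 0 0 100;0.17 -0.04 0 0 0 0 100;0.21 -0.05 0 0 0 0 100;0.25 -0.06 0 0 0 0 100;0.29 -0.065 0 0 0 0 100;0.325 -0.07 0 0 0 0 100;0.337 -0.075 0 0 0 0 100;0.337 -0.075 0 0 0 0 100", "grip_force": 25}}

```text
time_s: 1.12
ee_pos: [506.8, -327.6, 213.4]
ee_rot: [-179.9, -0.0, 23.1]
force: [-0.2, -0.4, 0.5]
gripper_width: 91.1
gripper_force: 0.0
```

Emit:
{"name": "send_rows", "arguments": {"targets": "0.03 -0.007 0.015 0 0 4 100;0.06 -0.014 0.03 0 0 8 100;0.09 -0.02 0.045 0 0 13 100;0.12 -0.027 0.06 0 0 18 100;0.15 -0.034 0.075 0 0 23 100;0.18 -0.04 0.088 0 0 27 100;0.2 -0.045 0.094 0 0 29.6 100;0.2 -0.045 0.094 0 0 29.6 100;0.2 -0.045 0.094 0 0 29.6 100;0.2 -0.045 0.094 0 0 29.6 100"}}

```text
time_s: 1.95
ee_pos: [670.4, -212.2, 120.2]
ee_rot: [180.0, 0.0, -6.8]
force: [0.6, -0.7, 0.7]
gripper_width: 91.0
gripper_force: 0.0
```

```bash
python3 - <<'E'
from h import *
from workcell import env, eyes
f=eyes.grab_frame("wrist"); o=f["image"].copy(); print(f["eye"],f["attitude"],env.state()["ee_pos"])
cs,_=cv2.findContours(cv2.resize(sil(f,"plane",70,(671.2,-211.1,np.radians(-6.8))),(512,384)),0,2); cv2.drawContours(o,cs,-1,(255,255,0),1)
cv2.imwrite("pics/w0.png",o)
E
```

```text
[ 754.09291761 -222.49463709  290.14034209] [-1.70757514e+01  4.33231231e-03 -9.67561068e+01] [ 670.4731945  -212.38767986  120.64395197]
```

View pics/w0.png

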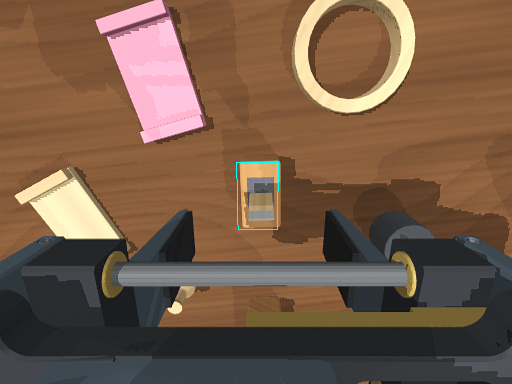

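The wrist view shows plane_70 at about (259,196). The predicted outline sits on it to within about 2 mm, between the open fingers. I'll go down and grip.

Emit:
{"name": "send_rows", "arguments": {"targets": "0 0 0.03 0 0 0 100;0 0 0.06 0 0 0 100;0 0 0.09 0 0 0 100;0 0 0.107 0 0 0 100;0 0 0.112 0 0 0 100;0 0 0.112 0 0 0 100;0 0 0.112 0 0 0 20;0 0 0.112 0 0 0 20;0 0 0.112 0 0 0 20;0 0 0.112 0 0 0 20;0 0 0.112 0 0 0 20;0 0 0.112 0 0 0 20"}}

```text
time_s: 3.0
ee_pos: [671.8, -210.8, 8.6]
ee_rot: [180.0, -0.1, -6.7]
force: [-0.2, 0.6, -0.1]
gripper_width: 54.2
gripper_force: 0.0
```

Emit:
{"name": "send_rows", "arguments": {"targets": "0 0 0 0 0 0 20;0 0 0 0 0 0 20;0 0 0 0 0 0 20;0 0 -0.015 0 0 0 20;0 0 -0.04 0 0 0 20;0 0 -0.07 0 0 0 20;0 0 -0.1 0 0 0 20;0 0 -0.112 0 0 0 20;0 0 -0.112 0 0 0 20"}}

```text
time_s: 3.75
ee_pos: [673.5, -211.4, 123.6]
ee_rot: [179.9, -0.4, -6.8]
force: [0.7, 0.0, -0.6]
gripper_width: 40.0
gripper_force: 25.0
```

Emit:
{"name": "send_rows", "arguments": {"targets": "-0.004 -0.02 0 0 0 -3 20;-0.01 -0.05 0 0 0 -7 20;-0.016 -0.08 0 0 0 -11 20;-0.022 -0.11 0 0 0 -15 20;-0.028 -0.14 0 0 0 -19 20;-0.034 -0.17 0 0 0 -23 20;-0.039 -0.195 0 0 0 -26 20;-0.042 -0.21 0 0 0 -27.3 20;-0.042 -0.21 0 0 0 -27.3 20;-0.042 -0.21 0 0 0 -27.3 20;-0.042 -0.21 0 0 0 -27.3 20"}}

```text
time_s: 4.67
ee_pos: [654.3, 1.7, 119.0]
ee_rot: [180.0, 0.1, 20.5]
force: [-0.0, -0.0, -0.8]
gripper_width: 40.1
gripper_force: 25.0
```

```bash
python3 - <<'E'
from h import *
from workcell import env, eyes
f=eyes.grab_frame("wrist"); o=f["image"].copy(); print(env.state()["ee_pos"],env.state()["force"])
for k,p,z in (("rest",(654.3,2.8,np.radians(20.5)),0),("plane",(654.3,2.8,np.radians(20.5)),112)):
    cs,_=cv2.findContours(cv2.resize(sil(f,k,70,p,z),(512,384)),0,2); cv2.drawContours(o,cs,-1,(255,255,0),1)
cv2.imwrite("pics/w1.png",o)
E
```

```text
[654.39569676   1.37282294 119.22224378] [ 0.6893798   0.21742033 -1.41465011]
```

View pics/w1.png

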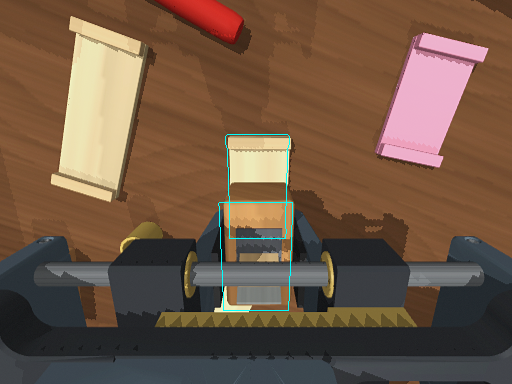

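The plane is held level in the gripper at about (258,250), and the rest_70 outline matches its far cleat at (258,137). I'll lower, release and rise.

Emit:
{"name": "send_rows", "arguments": {"targets": "0 0 0.02 0 0 0 20;0 0 0.045 0 0 0 20;0 0 0.07 0 0 0 20;0 0 0.088 0 0 0 20;0 0 0.098 0 0 0 20;0 0 0.102 0 0 0 20;0 0 0.103 0 0 0 20;0 0 0.103 0 0 0 20;0 0 0.103 0 0 0 20"}}

```text
time_s: 5.47
ee_pos: [655.6, 2.3, 18.1]
ee_rot: [179.9, -0.1, 20.5]
force: [-0.4, -0.1, -1.7]
gripper_width: 39.5
gripper_force: 25.0
```

Emit:
{"name": "send_rows", "arguments": {"targets": "0 0 0 0 0 0 75;0 0 0 0 0 0 75;0 0 0 0 0 0 75;0 0 0 0 0 0 75;0 0 0 0 0 0 75;0 0 0 0 0 0 75;0 0 -0.02 0 0 0 75;0 0 -0.05 0 0 0 75;0 0 -0.08 0 0 0 100;0 0 -0.103 0 0 0 100;0 0 -0.103 0 0 0 100"}}

```text
time_s: 6.38
ee_pos: [657.9, 2.7, 125.9]
ee_rot: [179.8, -0.6, 20.6]
force: [1.0, 0.2, 1.2]
gripper_width: 85.2
gripper_force: 0.0
```

Emit:
{"name": "send_rows", "arguments": {"targets": "-0.03 0.013 0 0 0 3 100;-0.065 0.028 0 0 0 7 100;-0.1 0.043 0 0 0 11 100;-0.135 0.058 0 0 0 15 100;-0.17 0.073 0 0 0 19 100;-0.205 0.088 0 0 0 23 100;-0.24 0.103 0 0 0 25 100;-0.26 0.111 0 0 0 26.2 100;-0.26 0.111 0 0 0 26.2 100;-0.26 0.111 0 0 0 26.2 100;-0.26 0.111 0 0 0 26.2 100"}}

```text
time_s: 7.3
ee_pos: [450.6, -192.3, 119.8]
ee_rot: [-180.0, -0.0, -5.6]
force: [-0.6, 0.6, 0.3]
gripper_width: 91.3
gripper_force: 0.0
```

```bash
cat > chk.py <<'E'
# check.py: kind,L,x,y,yaw,z0 ... drawn on wrist and printed fit of plane
import sys
from h import *
from workcell import env, eyes
out,cam=sys.argv[1:3]
f=eyes.grab_frame(cam); o=f["image"].copy(); s=env.state(); print(s["time_s"],s["ee_pos"].round(1),s["gripper_width"])
for a in sys.argv[3:]:
    k,L,x,y,w,z=a.split(","); 
    cs,_=cv2.findContours(cv2.resize(sil(f,k,int(L),(float(x),float(y),np.radians(float(w))),float(z)),(512,384)),0,2); cv2.drawContours(o,cs,-1,(255,255,0),1)
cv2.imwrite(f"pics/{out}.png",o)
E
python3 chk.py w2 wrist plane,145,450.4,-192.6,-5.7,0 plane,70,654.3,2.8,20.5,8
```

```text
7.35 [ 450.9 -192.   119.8] 91.34358307741176
```

View pics/w2.png

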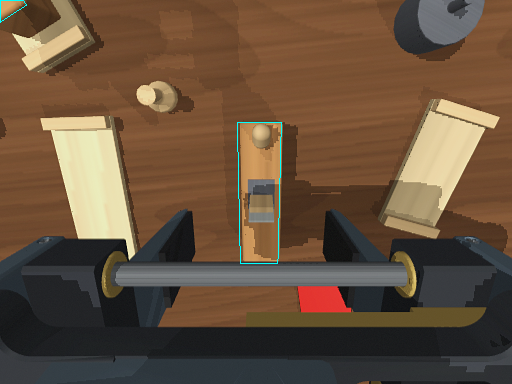

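plane_145's outline matches at about (260,193) between the fingers. I'll do the same sequence: grip, lift, cross to its rest, lower and release.

Emit:
{"name": "send_rows", "arguments": {"targets": "0 0 0.03 0 0 0 100;0 0 0.06 0 0 0 100;0 0 0.09 0 0 0 100;0 0 0.107 0 0 0 100;0 0 0.112 0 0 0 100;0 0 0.112 0 0 0 20;0 0 0.112 0 0 0 20;0 0 0.112 0 0 0 20;0 0 0.112 0 0 0 20;0 0 0.112 0 0 0 20;0 0 0.112 0 0 0 20;0 0 0.112 0 0 0 20"}}

```text
time_s: 8.35
ee_pos: [450.3, -192.7, 8.5]
ee_rot: [180.0, -0.1, -5.7]
force: [-0.3, -0.0, 0.1]
gripper_width: 47.5
gripper_force: 0.0
```

Emit:
{"name": "send_rows", "arguments": {"targets": "0 0 0 0 0 0 20;0 0 0 0 0 0 20;0 0 0 0 0 0 20;0 0 0 0 0 0 20;0 0 -0.015 0 0 0 20;0 0 -0.04 0 0 0 20;0 0 -0.07 0 0 0 20;0 0 -0.1 0 0 0 20;0 0 -0.112 0 0 0 20;0 0 -0.112 0 0 0 20"}}

```text
time_s: 9.18
ee_pos: [451.7, -193.0, 122.4]
ee_rot: [179.9, -0.3, -5.7]
force: [0.5, -0.3, -2.0]
gripper_width: 40.1
gripper_force: 25.0
```

Emit:
{"name": "send_rows", "arguments": {"targets": "-0.002 -0.02 0 0 0 0 20;-0.006 -0.05 0 0 0 0 20;-0.009 -0.08 0 0 0 0 20;-0.012 -0.11 0 0 0 -1.2 20;-0.015 -0.14 0 0 0 -1.2 20;-0.018 -0.165 0 0 0 -1.2 20;-0.02 -0.18 0 0 0 -1.2 20;-0.02 -0.184 0 0 0 -1.2 20;-0.02 -0.184 0 0 0 -1.2 20;-0.02 -0.184 0 0 0 -1.2 20;-0.02 -0.184 0 0 0 -1.2 20"}}

```text
time_s: 10.1
ee_pos: [448.0, -8.2, 119.3]
ee_rot: [180.0, 0.1, -4.5]
force: [0.6, 0.6, -2.6]
gripper_width: 39.8
gripper_force: 25.0
```

```bash
python3 chk.py w3 wrist plane,145,448.1,-7.7,-4.5,112 rest,145,448.1,-7.7,-4.5,0 plane,70,654.3,2.8,20.5,8
```

```text
10.15 [448.1  -8.3 119.5] 40.224265310504535
```

View pics/w3.png

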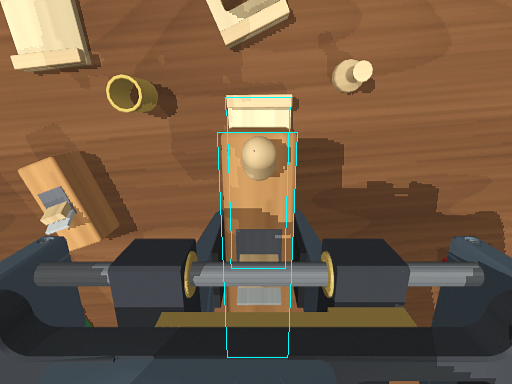

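The held plane_145 lines up with the rest_145 outline; both far edges (rows 95 and 134) are within about 4 px. I'll place it and go on to plane_95.

Emit:
{"name": "send_rows", "arguments": {"targets": "0 0 0.02 0 0 0 20;0 0 0.045 0 0 0 20;0 0 0.07 0 0 0 20;0 0 0.088 0 0 0 20;0 0 0.098 0 0 0 20;0 0 0.102 0 0 0 20;0 0 0.103 0 0 0 20;0 0 0.103 0 0 0 20;0 0 0.103 0 0 0 20"}}

```text
time_s: 10.9
ee_pos: [449.1, -7.8, 17.6]
ee_rot: [180.0, -0.1, -4.5]
force: [-0.7, 0.0, -3.1]
gripper_width: 40.1
gripper_force: 25.0
```

Emit:
{"name": "send_rows", "arguments": {"targets": "0 0 0 0 0 0 75;0 0 0 0 0 0 75;0 0 0 0 0 0 75;0 0 0 0 0 0 75;0 0 0 0 0 0 75;0 0 0 0 0 0 75;0 0 -0.02 0 0 0 75;0 0 -0.05 0 0 0 75;0 0 -0.08 0 0 0 100;0 0 -0.103 0 0 0 100;0 0 -0.103 0 0 0 100"}}

```text
time_s: 11.82
ee_pos: [451.5, -7.5, 124.3]
ee_rot: [-180.0, -0.6, -4.4]
force: [1.2, -0.4, 0.1]
gripper_width: 85.6
gripper_force: 0.0
```

Emit:
{"name": "send_rows", "arguments": {"targets": "-0.002 -0.03 0 0 0 -3 100;-0.004 -0.065 0 0 0 -7 100;-0.006 -0.1 0 0 0 -11 100;-0.008 -0.135 0 0 0 -15 100;-0.01 -0.17 0 0 0 -17 100;-0.01 -0.19 0 0 0 -18.7 100;-0.01 -0.199 0 0 0 -18.7 100;-0.01 -0.199 0 0 0 -18.7 100;-0.01 -0.199 0 0 0 -18.7 100;-0.01 -0.199 0 0 0 -18.7 100"}}

```text
time_s: 12.65
ee_pos: [453.3, 190.4, 119.5]
ee_rot: [180.0, 0.1, 14.2]
force: [0.7, 0.2, 0.8]
gripper_width: 91.1
gripper_force: 0.0
```

```bash
python3 chk.py w4 wrist plane,95,453.3,192,14.2,0 rest,120,668.3,183.9,1.7,0
```

```text
12.7 [453.4 190.3 119.7] 90.88094299647256
```

View pics/w4.png

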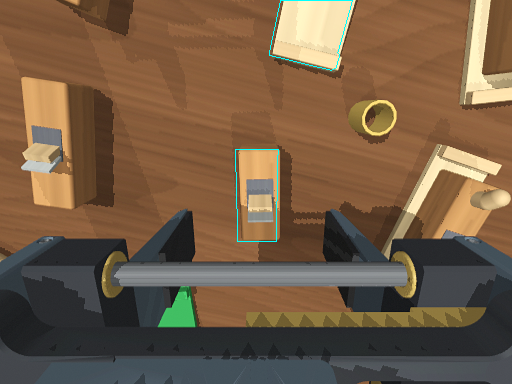

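plane_95's outline matches at about (258,195). I'll grip it and carry it across to rest_95.

Emit:
{"name": "send_rows", "arguments": {"targets": "0 0 0.03 0 0 0 100;0 0 0.06 0 0 0 100;0 0 0.09 0 0 0 100;0 0 0.107 0 0 0 100;0 0 0.112 0 0 0 100;0 0 0.112 0 0 0 20;0 0 0.112 0 0 0 20;0 0 0.112 0 0 0 20;0 0 0.112 0 0 0 20;0 0 0.112 0 0 0 20;0 0 0.112 0 0 0 20;0 0 0.112 0 0 0 20"}}

```text
time_s: 13.7
ee_pos: [453.9, 191.9, 8.4]
ee_rot: [-180.0, -0.1, 14.3]
force: [0.4, 0.0, -0.8]
gripper_width: 47.7
gripper_force: 0.0
```

Emit:
{"name": "send_rows", "arguments": {"targets": "0 0 0 0 0 0 20;0 0 0 0 0 0 20;0 0 0 0 0 0 20;0 0 0 0 0 0 20;0 0 -0.015 0 0 0 20;0 0 -0.04 0 0 0 20;0 0 -0.07 0 0 0 20;0 0 -0.1 0 0 0 20;0 0 -0.112 0 0 0 20;0 0 -0.112 0 0 0 20;0 0 -0.112 0 0 0 20"}}

```text
time_s: 14.62
ee_pos: [453.4, 191.8, 119.6]
ee_rot: [-180.0, 0.0, 14.2]
force: [0.8, -0.7, -2.9]
gripper_width: 40.0
gripper_force: 25.0
```

Emit:
{"name": "send_rows", "arguments": {"targets": "-0.005 0.02 0 0 0 0 20;-0.013 0.05 0 0 0 0 20;-0.021 0.08 0 0 0 0 20;-0.029 0.11 0 0 0 0 20;-0.037 0.14 0 0 0 0 20;-0.046 0.17 0 0 0 0 20;-0.054 0.2 0 0 0 0 20;-0.062 0.23 0 0 0 0 20;-0.07 0.26 0 0 0 0 20;-0.076 0.285 0 0 0 0 20;-0.08 0.3 0 0 0 0 20;-0.08 0.3 0 0 0 0 20"}}

```text
time_s: 15.62
ee_pos: [448.9, -120.9, 117.8]
ee_rot: [-179.9, 0.2, 14.1]
force: [0.4, -1.1, -1.9]
gripper_width: 39.8
gripper_force: 25.0
```

Emit:
{"name": "send_rows", "arguments": {"targets": "-0.005 0.02 0 0 0 3 20;-0.013 0.05 0 0 0 7 20;-0.021 0.08 0 0 0 11 20;-0.029 0.11 0 0 0 16 20;-0.037 0.14 0 0 0 21 20;-0.045 0.17 0 0 0 26 20;-0.053 0.2 0 0 0 30 20;-0.06 0.23 0 0 0 33 20;-0.064 0.25 0 0 0 35 20;-0.065 0.255 0 0 0 35.5 20;-0.065 0.255 0 0 0 35.5 20;-0.065 0.255 0 0 0 35.5 20"}}

```text
time_s: 16.62
ee_pos: [449.2, -380.0, 118.4]
ee_rot: [-179.9, 0.2, -21.2]
force: [-0.2, -0.3, -2.1]
gripper_width: 39.8
gripper_force: 25.0
```

```bash
python3 chk.py w5 wrist plane,95,449.9,-381.7,-21.3,112 rest,95,449.9,-381.7,-21.3,0
```

```text
16.6667 [ 449.4 -379.8  118.8] 40.081947547874655
```

View pics/w5.png

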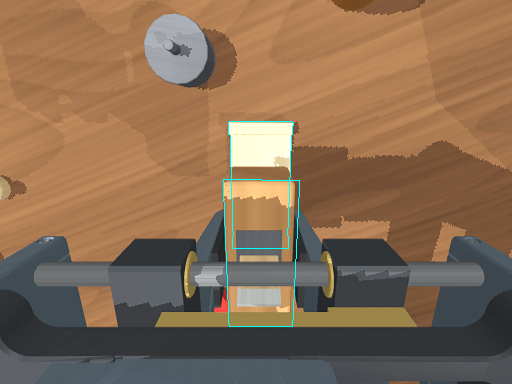

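plane_95 is held over rest_95, and both outlines line up (far cleat at (262,125)). I'll place it and go to plane_120.

Emit:
{"name": "send_rows", "arguments": {"targets": "0 0 0.02 0 0 0 20;0 0 0.045 0 0 0 20;0 0 0.07 0 0 0 20;0 0 0.088 0 0 0 20;0 0 0.098 0 0 0 20;0 0 0.102 0 0 0 20;0 0 0.103 0 0 0 20;0 0 0.103 0 0 0 20;0 0 0.103 0 0 0 20"}}

```text
time_s: 17.42
ee_pos: [450.7, -382.3, 18.2]
ee_rot: [179.9, -0.1, -21.2]
force: [-0.6, -0.3, -2.2]
gripper_width: 40.1
gripper_force: 25.0
```

Emit:
{"name": "send_rows", "arguments": {"targets": "0 0 0 0 0 0 75;0 0 0 0 0 0 75;0 0 0 0 0 0 75;0 0 0 0 0 0 75;0 0 0 0 0 0 75;0 0 0 0 0 0 75;0 0 -0.02 0 0 0 75;0 0 -0.05 0 0 0 75;0 0 -0.08 0 0 0 100;0 0 -0.103 0 0 0 100;0 0 -0.103 0 0 0 100"}}

```text
time_s: 18.33
ee_pos: [452.3, -384.1, 125.4]
ee_rot: [179.8, -0.6, -21.3]
force: [0.5, -1.0, 0.3]
gripper_width: 85.6
gripper_force: 0.0
```

Emit:
{"name": "send_rows", "arguments": {"targets": "-0.012 -0.03 0 0 0 0 100;-0.025 -0.065 0 0 0 0 100;-0.038 -0.1 0 0 0 0 100;-0.052 -0.135 0 0 0 0 100;-0.066 -0.17 0 0 0 0 100;-0.079 -0.205 0 0 0 0 100;-0.093 -0.24 0 0 0 0 100;-0.106 -0.275 0 0 0 0 100;-0.12 -0.31 0 0 0 0 100;-0.131 -0.34 0 0 0 0 100;-0.14 -0.362 0 0 0 0 100;-0.14 -0.362 0 0 0 0 100"}}

```text
time_s: 19.33
ee_pos: [449.7, 9.7, 119.4]
ee_rot: [-180.0, 0.1, -21.0]
force: [0.9, -0.1, 0.2]
gripper_width: 91.1
gripper_force: 0.0
```

Emit:
{"name": "send_rows", "arguments": {"targets": "-0.012 -0.03 0 0 0 -3 100;-0.025 -0.065 0 0 0 -6 100;-0.038 -0.1 0 0 0 -10 100;-0.052 -0.135 0 0 0 -14 100;-0.066 -0.17 0 0 0 -18 100;-0.079 -0.205 0 0 0 -22 100;-0.093 -0.24 0 0 0 -25 100;-0.106 -0.275 0 0 0 -26.5 100;-0.12 -0.31 0 0 0 -26.5 100;-0.131 -0.34 0 0 0 -26.5 100;-0.139 -0.361 0 0 0 -26.5 100;-0.139 -0.361 0 0 0 -26.5 100"}}

```text
time_s: 20.33
ee_pos: [452.3, 396.7, 119.0]
ee_rot: [-179.9, -0.1, 5.4]
force: [0.4, -0.5, 0.0]
gripper_width: 91.1
gripper_force: 0.0
```

Emit:
{"name": "send_rows", "arguments": {"targets": "0 0 0 0 0 0 100;0 0 0 0 0 0 100"}}

```text
time_s: 20.5
ee_pos: [451.8, 391.7, 119.2]
ee_rot: [179.9, 0.1, 5.2]
force: [-0.2, -1.2, -0.2]
gripper_width: 91.3
gripper_force: 0.0
```

```bash
python3 chk.py w6 wrist plane,120,451.8,392.9,5.2,0
```

```text
20.55 [451.9 391.5 119.4] 91.03267677652771
```

View pics/w6.png

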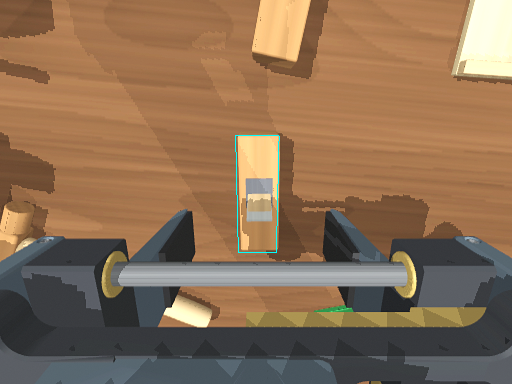

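plane_120's outline matches at about (258,194), and the blank is clear at the top. I'll grip it, carry it and place it.

Emit:
{"name": "send_rows", "arguments": {"targets": "0 0 0.03 0 0 0 100;0 0 0.06 0 0 0 100;0 0 0.09 0 0 0 100;0 0 0.107 0 0 0 100;0 0 0.112 0 0 0 100;0 0 0.112 0 0 0 20;0 0 0.112 0 0 0 20;0 0 0.112 0 0 0 20;0 0 0.112 0 0 0 20;0 0 0.112 0 0 0 20;0 0 0.112 0 0 0 20;0 0 0.112 0 0 0 20"}}

```text
time_s: 21.55
ee_pos: [452.0, 393.3, 8.5]
ee_rot: [-180.0, -0.0, 5.3]
force: [0.2, -0.3, -0.2]
gripper_width: 47.5
gripper_force: 0.0
```

Emit:
{"name": "send_rows", "arguments": {"targets": "0 0 0 0 0 0 20;0 0 0 0 0 0 20;0 0 0 0 0 0 20;0 0 0 0 0 0 20;0 0 -0.015 0 0 0 20;0 0 -0.04 0 0 0 20;0 0 -0.07 0 0 0 20;0 0 -0.1 0 0 0 20;0 0 -0.112 0 0 0 20;0 0 -0.112 0 0 0 20;0 0 -0.112 0 0 0 20"}}

```text
time_s: 22.47
ee_pos: [451.6, 393.1, 119.5]
ee_rot: [-180.0, 0.0, 5.2]
force: [-1.4, 0.4, -2.7]
gripper_width: 39.8
gripper_force: 25.0
```

Emit:
{"name": "send_rows", "arguments": {"targets": "0.013 0.015 0 0 0 0 20;0.035 0.041 0 0 0 1 20;0.057 0.066 0 0 0 1 20;0.079 0.092 0 0 0 2 20;0.101 0.117 0 0 0 2 20;0.123 0.143 0 0 0 3 20;0.145 0.169 0 0 0 3 20;0.167 0.194 0 0 0 3.5 20;0.185 0.215 0 0 0 3.5 20;0.196 0.228 0 0 0 3.5 20;0.196 0.228 0 0 0 3.5 20;0.196 0.228 0 0 0 3.5 20"}}

```text
time_s: 23.47
ee_pos: [667.0, 183.5, 117.6]
ee_rot: [180.0, 0.2, 1.7]
force: [0.5, 0.2, -2.7]
gripper_width: 39.7
gripper_force: 25.0
```

Emit:
{"name": "send_rows", "arguments": {"targets": "0 0 0 0 0 0 20;0 0 0.02 0 0 0 20;0 0 0.045 0 0 0 20;0 0 0.07 0 0 0 20;0 0 0.088 0 0 0 20;0 0 0.098 0 0 0 20;0 0 0.102 0 0 0 20;0 0 0.103 0 0 0 20;0 0 0.103 0 0 0 20;0 0 0.103 0 0 0 20"}}

```text
time_s: 24.3
ee_pos: [668.9, 184.5, 18.3]
ee_rot: [-180.0, -0.2, 1.8]
force: [-0.9, 0.0, -1.5]
gripper_width: 39.9
gripper_force: 25.0
```

Emit:
{"name": "send_rows", "arguments": {"targets": "0 0 0 0 0 0 75;0 0 0 0 0 0 75;0 0 0 0 0 0 75;0 0 0 0 0 0 75;0 0 0 0 0 0 75;0 0 0 0 0 0 75;0 0 -0.02 0 0 0 75;0 0 -0.05 0 0 0 75;0 0 -0.08 0 0 0 100;0 0 -0.12 0 0 0 100;0 0 -0.15 0 0 0 100;0 0 -0.15 0 0 0 100"}}

```text
time_s: 25.3
ee_pos: [671.7, 184.9, 175.3]
ee_rot: [-179.8, -0.8, 1.7]
force: [0.3, 0.7, 0.8]
gripper_width: 90.4
gripper_force: 0.0
```

Emit:
{"name": "send_rows", "arguments": {"targets": "-0.02 -0.018 0 0 0 -3 100;-0.045 -0.041 0 0 0 -7 100;-0.07 -0.064 0 0 0 -11 100;-0.095 -0.087 0 0 0 -15 100;-0.12 -0.11 0 0 0 -19 100;-0.145 -0.133 0 0 0 -23 100;-0.17 -0.155 0 0 0 -27 100;-0.195 -0.178 0 0 0 -30 100;-0.22 -0.2 0 0 0 -30 100;-0.245 -0.224 0 0 0 -30 100;-0.27 -0.247 0 0 0 -30 100;-0.295 -0.27 0 0 0 -30 100"}}

```text
time_s: 26.3
ee_pos: [363.2, 445.5, 166.6]
ee_rot: [180.0, 0.0, 31.7]
force: [0.6, 0.2, 0.3]
gripper_width: 91.2
gripper_force: 0.0
```

Emit:
{"name": "send_rows", "arguments": {"targets": "-0.02 -0.05 0 0 0 0 100;-0.02 -0.05 0 0 0 0 100;-0.02 -0.05 0 0 0 0 100;-0.02 -0.05 0 0 0 0 100"}}

```text
time_s: 26.63
ee_pos: [321.1, 476.8, 166.6]
ee_rot: [179.9, 0.0, 31.9]
force: [0.2, -0.4, 0.5]
gripper_width: 91.3
gripper_force: 0.0
```

```bash
cat > fin.py <<'E'
from h import *
from workcell import env, eyes
f=eyes.grab_frame("top"); o=f["image"].copy()
R={70:(654.3,2.8,20.5),145:(448.1,-7.7,-4.5),95:(449.9,-381.7,-21.3),120:(668.3,183.9,1.7)}
for L,p in R.items():
    q=(p[0],p[1],np.radians(p[2]))
    for k,z in (("rest",0),("plane",8)):
        cs,_=cv2.findContours(cv2.resize(sil(f,k,L,q,z),(512,384)),0,2); cv2.drawContours(o,cs,-1,(255,255,0) if k=="rest" else (0,0,255),1)
s=env.state();print(s["time_s"],s["ee_pos"])
a=np.hstack([f["image"][85:275,170:450],o[85:275,170:450]])
b=np.vstack([f["image"][95:275,170:450],o[95:275,170:450]])
cv2.imwrite("pics/fin.png",cv2.resize(b,None,fx=1.66,fy=1.66,interpolation=cv2.INTER_CUBIC)); cv2.imwrite("pics/full.png",f["image"])
E
python3 fin.py
```

```text
26.6833 [321.86394554 476.33699737 166.62177249]
```

View pics/fin.png

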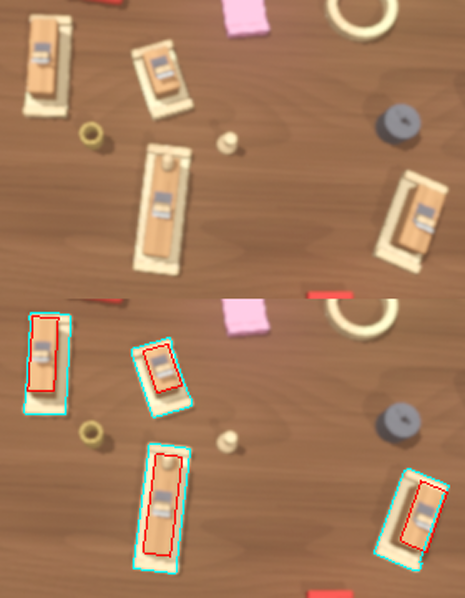

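The final view shows all four planes on their rests, within about 1 px (2.5 mm) of the predicted centred outlines. The ferrule hasn't moved. Handing in.

```bash
python3 -c "
from workcell import env
print(env.job_done())"
```

```text
the job is handed in; nothing more can be done
None
```

All four planes are on the rests made for their lengths, within about 3 mm of centre in the last top view, and the job was handed in at about 27 s; the verdict wasn't shown.

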